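# Prove the test box dead, then hold its spring guard open for the fuse change

### The job

I want to change a fuse in the grey test box, so first prove it dead: take the blue voltage tester out of its holder, press its tip lightly on the spring stud in the red collar and then on the one in the black collar, for about half a second each, and stand the tester back fully home in its holder. Only then lift the clear spring guard by its red bar to about 60 degrees from shut, never past 80 because that overstrains its spring, and keep hold of it there: finish still holding it open and steady, since it snaps shut if you let go. Leave the orange tape measure, the red screwdriver and the white carton where they are.

Things in the scene. Friction and masses are not known exactly. Their poses are not given: they have to be found in the camera images.
- test_box: Grey steel bench test box with black top panel, fixed on the table: 140 (x) x 240 (y) x 62 mm high. Origin on the table; x points to its rear (away from the robot), y to its left, z up; the case spans x -65 to +75, y -120 to +120 mm. On the right part of its top are two test studs, on the left part the clear guard over the fuses. It is turned up to 0.25 rad either way.
- guard (a joint): Opening angle of the clear guard, rad: 0 shut (level), grows as its front edge is lifted, stops at 1.75. A spring and its 0.12 kg weight pull it shut: about 1.7 N up at the red bar starts it, about 3 N square to the guard holds it at 60 degrees (1.05 rad). The guard is a clear plastic cover 120 x 112 mm, 30 mm high, its top 93 mm above the table when shut.
- guard_hinge (a point): Middle of the guard's hinge axis, at the rear of the guard: test-box coordinates (+55, +50, +84) mm. The hinge axis is the test box's y axis.
- guard_bar (a point): Centre of the guard's red pull bar: round, 11 mm thick, 84 mm clear length along the box's y axis, 165 mm in front of the hinge axis; when shut level with it, at test-box (-110, +50, +84) mm. 38 mm of clear space between bar and guard front, nothing below it. Fixed to the guard and turns with it; being round it can turn between the fingers, so the gripper may keep pointing down.
- stud_red (a joint): How far the stud in the red collar is pressed, in m: 0 at rest, 0.006 fully down; a spring pushes it up with 1.5 N at the start and 3 N fully down.
- stud_red_top (a point): Centre of the flat top of the brass spring stud in the red collar, 12.4 mm across, 74.5 mm above the table at rest and 6.5 mm above its collar; it moves with the stud. Test-box coordinates (-22, -45, 74.5) mm.
- stud_black (a joint): The same for the stud in the black collar.
- stud_black_top (a point): Centre of the flat top of the brass spring stud in the black collar (same size and height as the other), 47 mm to the right of the red one. Test-box coordinates (-22, -92, 74.5) mm.
- probe_holder: Grey round desk holder for the tester, fixed to the table: foot 68 mm across, tube 44 mm across outside and 23 mm inside, 60 mm high. Origin on the table under its centre. It stands either left or right of the test box.
- holder_mouth (a point): Centre of the holder's mouth, in the plane of its rim, 60 mm above the table; the hole is about 55 mm deep.
- probe_grip (a point): Middle of the tester's blue handle, where it is grasped. The tester is a straight round pen, 126 mm long, 60 g, standing upright in the holder, z up its axis: handle 16 mm across from 32 mm below to 31 mm above this point, amber cap to 38 mm above; a black finger-guard disc, 33 mm across, 4 mm thick, its underside 36 mm below this point, rests on the holder's rim.
- probe_tip (a point): Point of the tester's steel tip, on its axis, 88 mm below the grip point and 52 mm below the disc's underside. Between disc and tip a 14 mm shank, 36 mm long, tapers to the 4 mm steel tip.
- tape_measure: Orange tape measure, 37 x 73 x 56 mm, loose; bystander on the side of the test box where the holder is not. Origin at its underside.
- screwdriver_red: Red-handled screwdriver, 158 mm long, 13 mm thick, lying loose left of the test box; bystander. Origin at its underside.
- charger_carton: Flat white carton, 138 x 54 x 15 mm, lying loose near the table's front edge, right of the middle; bystander. Origin at its underside.
Not all that is in view belongs to the job. Of the things shaped like the part that bears probe_grip, the black one is meant.

How it is judged:
By the outcome, as a careful person would: the job done as asked, in the order asked, and still so for the second after the job is handed in, while the arm keeps its last pose, push and grip.
It also fails if it takes over 64 s, if anything falls off the work surface, if the arm or the gripper's body presses on something with over 40 N, if the wrist force passes 120 N, or if a joint passes its speed limit or range.

### The arm

A 7-joint arm with a two-finger parallel gripper is mounted at the origin on a cart in front of the work surface, level with it; the furniture and walls round the work are solid. World frame = base frame: x ahead of the robot, y to its left, z up, the work surface at z = 0. Lengths are in m, angles in rad, forces in N, time in s.
With the tool pointing down it reaches from about 0.4 to 0.85 m from the base axis. Payload 6.9 kg.
Tool frame: the origin (TCP) lies midway between the tips of the shut fingers; the grasp point (between the pads) lies 19 mm behind it; z points along the fingers, y is the direction in which the jaws open and shut (so a half turn about z gives the same grasp; the last joint's range is limited). The gripper opens to 85 mm and grips with 20 to 120 N. Pads are 22 mm wide; open, the fingers measure 114 mm over their backs; the gripper's body (76 mm by 85 mm) begins 54 mm behind the grasp point. The pads swing forward as they close: fully open they stand 13 mm farther back than shut.
Start: joints at [-1.196, 0.507, -0.238, 1.5, 0.126, 1.149, -0.155], TCP at [0.167, 0.602, 0.231] pointing down, gripper open.
Joint ranges: [-3.08, 3.08], [-0.24, 2.05], [-1.43, 1.35], [0, 2.5], [-1.52, 4.66], [0.17, 1.96], [-2.89, 2.89]. Speed limits (rad/s): [2.39, 2.39, 3.14, 3.14, 3.14, 3.14, 3.14].

### API

Orientations are given as a rotation vector (axis times angle).
In Python, from bench import read_state, cams, finish_job gives the robot as it stands.
- The arm moves only by the tool carry_out, never from a script. Its argument "moves" is a list of rows, each a list of 7 numbers: the shift along the world's x, y, z in m, then the turn, a rotation vector about the world's x, y, z in rad, then the finger opening in m, from 0 to 0.0854. A call has 1 to 20 rows; each row is the pose to reach, as a shift and turn from the pose commanded when the call began; what a row does not reach only later rows make up. A row lasts 1/8 s, in which the tool goes at most 62.5 mm and 10.7 degrees, less where a joint would pass 70% of its speed; a pose out of reach is approached as far as the arm can. A call with a gripper value outside its range is refused whole. The fingers move at their own pace and stop on an object; the grip force is fixed at half the most. Time passes only in rows, so rows that repeat a pose let the fingers close. It gives the time, the measured TCP pose, the force and the opening at its end, in the units of the state.
- read_state(): the state, without advancing time (a new reading comes with each control period).
- cams.read_camera(name): name is "scene" or "top" or "wrist"; returns the picture (480x640x3 uint8, red, green, blue); there is no depth.
- cams.camera_info(name): a dict with "camera_matrix" (3x3 intrinsics, pixels), "dist_coeffs" ([k1, k2, p1, p2, k3] as OpenCV has them; the pictures are not rectified), "eye" and "orientation" of the camera in the world; the wrist camera has in their place "mount" (4x4, takes a point from camera to tool coordinates, whose origin is the TCP and whose axes are the flange's). Camera axes: x right, y down, z forward; pixel columns grow to the right and rows downward; lengths in m; the calibration is good to about 2 mm. A picture is of the moment at which its call begins: read the wrist's pose just before it. camera_info takes no time and is no camera call.
- finish_job(): hands the job in, once; it reports no verdict.
The state is a dict: "t": time; "joint_positions": joint angles; "qvel": joint speeds; "joint_efforts": joint torques, N m; "eef_pos": TCP position; "ee_rot": TCP orientation; "ft_force": force on the tool from outside, world axes, zero at the start; "ft_torque": the same for the moment, N m; "opening": opening from 0.0 (shut) to 1.0 (fully open).
Only numpy, scipy, OpenCV 4.12 (cv2) and the standard library are available. Lean on these libraries where they do the work, as an engineer would, in place of code of your own. Each camera call takes 0.05 s, during which the arm holds its last target.

## Working session

There is one attempt and no reset: what is moved stays moved. The work goes in short steps, Python scripts to look and compute and a tool call to move; the robot and the scene stay as the last step left them, time stands still between calls to the robot, and variables do not carry over. Pictures are saved under pics/ and viewed, and the job is handed in when it is done.

Besides the shell and the picture viewer there is one more tool, called after ">>>" as name(argument=value, ...) on one line, values as JSON. carry_out: Moves the arm, as the interface text tells. Its arguments: {"type":"object","properties":{"moves":{"type":"array"}},"required":["moves"]}

```bash
ls; mkdir -p pics; python3 - <<'E'
from bench import read_state, cams
import cv2
for n in ("scene","top","wrist"):
    s=read_state()
    im=cams.read_camera(n); cv2.imwrite(f"pics/{n}0.png",im[:,:,::-1])
    i=cams.camera_info(n); print(n,i)
s=read_state();print(s)
E
```

```text
pics
scene {'camera_matrix': array([[457.87279216,   0.        , 326.24906416],
       [  0.        , 457.87279216, 238.60967361],
       [  0.        ,   0.        ,   1.        ]]), 'dist_coeffs': array([-0.03940547,  0.        ,  0.        ,  0.        ,  0.        ]), 'eye': array([-0.05072008,  0.64305554,  0.55434541]), 'orientation': array([-0.8926362 ,  2.23566355, -1.37342216])}
top {'camera_matrix': array([[461.56109592,   0.        , 316.00382168],
       [  0.        , 461.56109592, 238.62458597],
       [  0.        ,   0.        ,   1.        ]]), 'dist_coeffs': array([0.03659923, 0.        , 0.        , 0.        , 0.        ]), 'eye': array([ 0.43433544, -0.00451484,  1.04654243]), 'orientation': array([-2.16032694,  2.18555683, -0.08014333])}
wrist {'camera_matrix': array([[357.59512819,   0.        , 313.80122041],
       [  0.        , 357.59512819, 244.39138852],
       [  0.        ,   0.        ,   1.        ]]), 'dist_coeffs': array([0.0174481, 0.       , 0.       , 0.       , 0.       ]), 'mount': array([[ 1.18437766e-03, -9.56865601e-01, -2.90528515e-01,
    
[... 261 characters left out ...]
.00000000e+00]])}
{'t': 0.15, 'joint_positions': array([-1.19551012,  0.50819039, -0.23752404,  1.50089706,  0.12571203,
        1.14888841, -0.1548041 ]), 'qvel': array([-0.00121408, -0.00191121, -0.0001433 , -0.00348925,  0.00207882,
        0.00102332,  0.00202589]), 'joint_efforts': array([-3.74890049e-03, -6.21008134e+01, -2.18945660e+00, -2.49839491e+01,
        1.28100181e-02,  9.06124158e-03,  4.40377096e-05]), 'eef_pos': array([0.16655453, 0.60201019, 0.23060256]), 'ee_rot': array([-4.22489227e-01, -3.11289876e+00,  2.17932249e-03]), 'ft_force': array([-0.18729159, -0.30437275,  0.2404389 ]), 'ft_torque': array([ 0.02066078,  0.04078012, -0.04068407]), 'opening': 1.0015395361623487}
```

View pics/scene0.png

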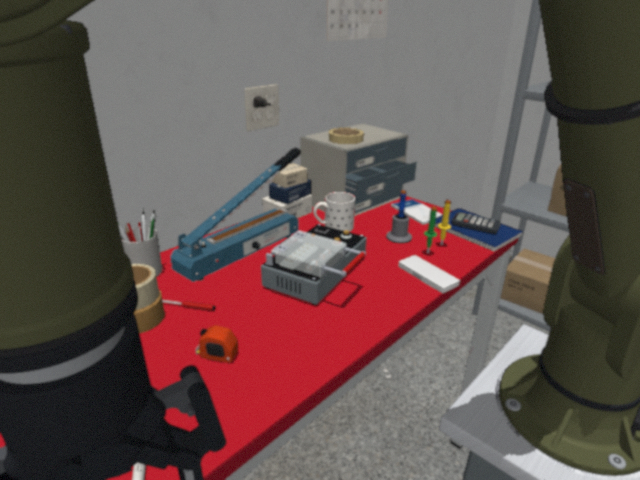

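View pics/top0.png

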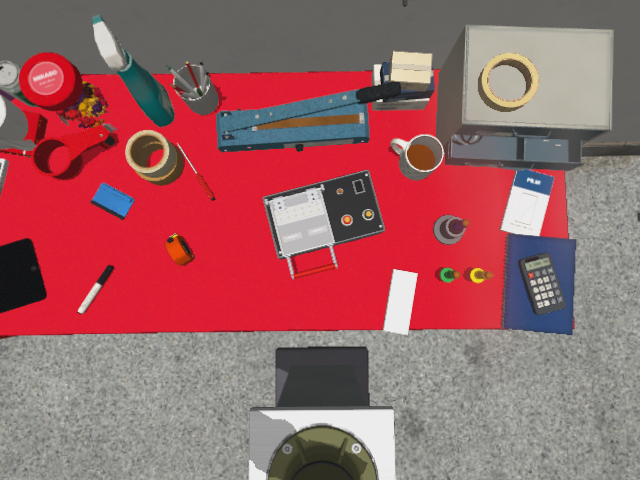

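View pics/wrist0.png

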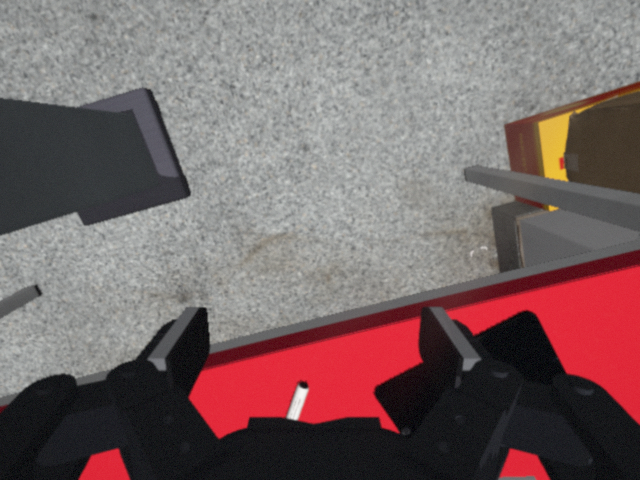

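```bash
python3 - <<'E'
import cv2,numpy as np
a=cv2.imread("pics/scene0.png")[170:270,380:480]; b=cv2.imread("pics/top0.png")[205:295,425:515]; 
cv2.imwrite("pics/crop0.png",np.hstack([cv2.resize(x,(400,400),interpolation=cv2.INTER_CUBIC) for x in (a,b)]))
a=cv2.imread("pics/top0.png")[160:290,250:395]
cv2.imwrite("pics/crop1.png",cv2.resize(a,None,fx=4.5,fy=4.5,interpolation=cv2.INTER_CUBIC))
E
```

```text
(no output)
```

View pics/crop0.png

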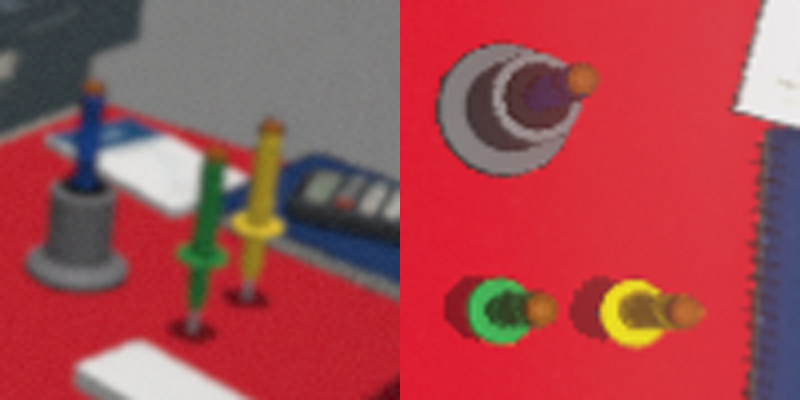

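View pics/crop1.png

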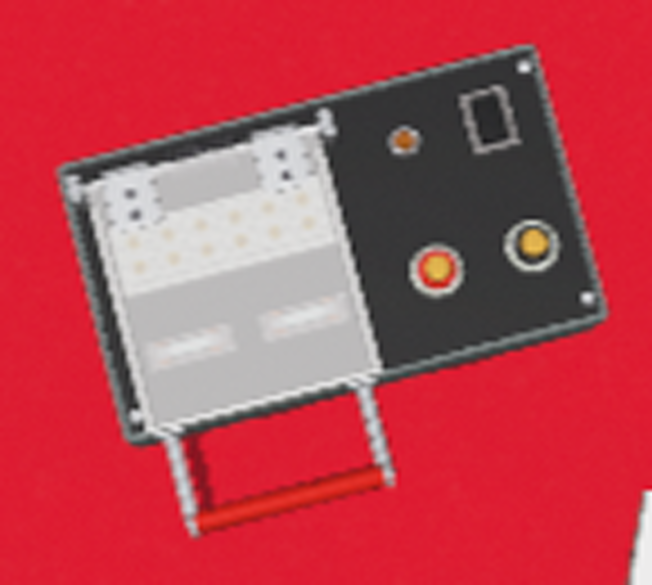

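Candidates: the holder's tester (top cap (467,224), blue handle, black disc), a green one (top ~(448,274), green disc) and a yellow one (~(480,275), yellow disc). The one in the holder fits: it has a blue handle, is in the holder, and has a black disc. Next I measure positions.

```bash
cat > h.py <<'E'
import numpy as np,cv2
from scipy.spatial.transform import Rotation as R
from bench import read_state,cams
def cam(n,s=None):
    i=cams.camera_info(n);K=i["camera_matrix"];d=i["dist_coeffs"]
    if n=="wrist":
        T=np.eye(4);T[:3,:3]=R.from_rotvec(s["ee_rot"]).as_matrix();T[:3,3]=s["eef_pos"]
        T=T@i["mount"];return K,d,T[:3,:3],T[:3,3]
    return K,d,R.from_rotvec(i["orientation"]).as_matrix(),i["eye"]
def ray(c,uv):
    K,d,Rm,e=c
    p=cv2.undistortPoints(np.array([[uv]],float),K,d)[0,0]
    return e,Rm@np.array([p[0],p[1],1])
def onz(c,uv,z):
    e,v=ray(c,uv);return e+v*(z-e[2])/v[2]
def proj(c,P):
    K,d,Rm,e=c
    P=(np.atleast_2d(P)-e)@Rm
    return cv2.projectPoints(P.reshape(-1,1,3),np.zeros(3),np.zeros(3),K,d)[0][:,0]
def blobs(m,amin=8):
    n,l,st,ce=cv2.connectedComponentsWithStats(m.astype(np.uint8))
    return [(tuple(np.round(ce[i],1)),int(st[i,4]),tuple(st[i,:4])) for i in range(1,n) if st[i,4]>=amin]
def hsv(im): # im BGR
    h=cv2.cvtColor(im,cv2.COLOR_BGR2HSV).astype(int);return h[...,0],h[...,1],h[...,2]
E
python3 - <<'E'
from h import *
im=cv2.imread("pics/top0.png");h,s,v=hsv(im)
c=cam("top")
roi=np.zeros(h.shape,bool);roi[165:290,255:395]=1
br=(h>12)&(h<30)&(s>120)&(v>120)&roi
for b in blobs(br): print("brass",b,onz(c,b[0],.0745))
g=np.zeros(h.shape,bool);g[210:250,425:480]=1
for b in blobs((h>5)&(h<25)&(s>100)&(v>70)&g): print("cap",b,onz(c,b[0],.134))
for b in blobs((s<70)&(v>60)&g,5): print("grey",b)
# box edge points : grey/black mask
m=((s<110)&roi).astype(np.uint8)
m=cv2.morphologyEx(m,cv2.MORPH_OPEN,np.ones((9,9)))
k=max(cv2.findContours(m,0,2)[0],key=cv2.contourArea);r=cv2.minAreaRect(k);print(r)
for p in cv2.boxPoints(r): print(p,onz(c,p,.062))
# bar: darker red
roi2=np.zeros(h.shape,bool);roi2[255:282,285:342]=1
print(im[270,310],im[285,310])
for y in range(262,282): print(y,im[y,300:330:6].tolist())
E
```

```text
brass ((np.float64(368.2), np.float64(213.5)), 28, (np.int32(366), np.int32(211), np.int32(6), np.int32(6))) [ 0.56892067 -0.10562515  0.0745    ]
brass ((np.float64(346.8), np.float64(219.0)), 23, (np.int32(345), np.int32(217), np.int32(5), np.int32(5))) [ 0.55776536 -0.06012921  0.0745    ]
cap ((np.float64(465.7), np.float64(222.4)), 35, (np.int32(463), np.int32(219), np.int32(7), np.int32(7))) [ 0.54035522 -0.29106254  0.134     ]
grey ((np.float64(445.8), np.float64(230.1)), 499, (np.int32(433), np.int32(215), np.int32(32), np.int32(30)))
((323.4188232421875, 214.33663940429688), (65.60860443115234, 110.90057373046875), 75.34324645996094)
[261.47253 196.63028] [0.61027364 0.12242843 0.062     ]
[368.76428 168.56937] [ 0.6685633  -0.11008427  0.062     ]
[385.3651 232.043 ] [ 0.53020789 -0.14272166  0.062     ]
[278.07336 260.1039 ] [0.47286631 0.08717343 0.062     ]
[ 26  32 202] [ 52  30 221]
262 [[51, 30, 222], [50, 29, 221], [51, 30, 222], [49, 29, 222], [49, 27, 222]]
263 [[50, 30, 221], [52, 31, 222], [50, 30, 221], [51, 29, 222], [51, 29, 222]]
264 [[50, 30, 221], [49, 28,
[... 711 characters left out ...]
 [39, 44, 223], [25, 32, 179], [48, 29, 218], [51, 31, 223]]
274 [[47, 54, 230], [26, 33, 198], [44, 29, 203], [50, 29, 222], [49, 28, 222]]
275 [[33, 41, 216], [29, 26, 164], [49, 29, 220], [51, 31, 222], [50, 30, 222]]
276 [[23, 30, 179], [47, 28, 217], [50, 29, 221], [53, 33, 223], [49, 30, 222]]
277 [[41, 26, 190], [50, 29, 221], [51, 30, 222], [52, 31, 221], [49, 27, 223]]
278 [[48, 27, 219], [51, 30, 222], [50, 28, 221], [51, 28, 221], [49, 27, 222]]
279 [[49, 27, 221], [50, 26, 221], [50, 30, 221], [51, 29, 222], [49, 28, 222]]
280 [[50, 28, 222], [50, 28, 221], [50, 27, 221], [50, 27, 221], [50, 25, 221]]
281 [[49, 29, 221], [50, 28, 221], [53, 33, 222], [51, 30, 221], [51, 30, 222]]
```

>>> carry_out(moves=[[0.03,-0.02,0.02,0,0,-0.06,0.05],[0.07,-0.05,0.04,0,0,-0.12,0.05],[0.11,-0.09,0.06,0,0,-0.18,0.05],[0.15,-0.13,0.07,0,0,-0.25,0.05],[0.19,-0.17,0.08,0,0,-0.32,0.05],[0.22,-0.22,0.09,0,0,-0.39,0.05],[0.25,-0.27,0.1,0,0,-0.46,0.05],[0.27,-0.32,0.1,0,0,-0.53,0.05],[0.29,-0.37,0.1,0,0,-0.6,0.05],[0.31,-0.42,0.1,0,0,-0.67,0.05],[0.32,-0.47,0.1,0,0,-0.74,0.05],[0.33,-0.52,0.1,0,0,-0.81,0.05],[0.34,-0.57,0.1,0,0,-0.88,0.05],[0.35,-0.62,0.1,0,0,-0.95,0.05],[0.35,-0.66,0.1,0,0,-1.01,0.05],[0.353,-0.682,0.1,0,0,-1.056,0.05],[0.353,-0.682,0.1,0,0,-1.056,0.05]])

```text
t: 2.28
eef_pos: [0.5197, -0.0805, 0.3311]
ee_rot: [-1.936, -2.474, 0.0]
ft_force: [0.1, 0.4, 0.4]
opening: 0.585
```

```bash
python3 - <<'E'
from h import *
import pickle
s=read_state();print(s)
im=cams.read_camera("wrist")[:,:,::-1].copy();cv2.imwrite("pics/w1.png",im);pickle.dump(s,open("s1.pkl","wb"))
E
```

```text
{'t': 2.275, 'joint_positions': array([-0.08194355,  0.28721864,  0.2618427 ,  1.58372657, -0.07646061,
        1.28100881,  0.4342427 ]), 'qvel': array([-0.03318273, -0.00645018, -0.04701163,  0.00688495, -0.01161675,
        0.00356619,  0.00021549]), 'joint_efforts': array([ 1.72629744e+00, -4.66630340e+01,  3.81866857e+00, -2.65028930e+01,
        2.50845272e-01, -4.16673836e-02,  3.50845966e-02]), 'eef_pos': array([ 0.51967867, -0.08045024,  0.33110803]), 'ee_rot': array([-1.93607684e+00, -2.47388182e+00,  3.84273317e-04]), 'ft_force': array([0.0871683 , 0.36493295, 0.37179545]), 'ft_torque': array([ 0.07615151, -0.02286295, -0.00024831]), 'opening': 0.5852062153875064}
```

View pics/w1.png

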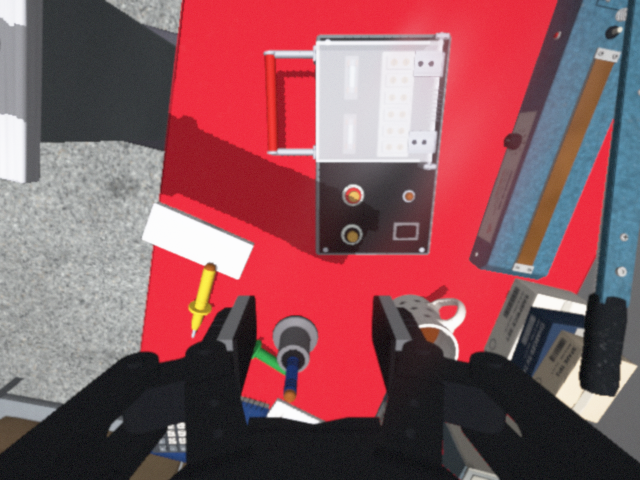

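```bash
python3 - <<'E'
from h import *
import pickle
s=pickle.load(open("s1.pkl","rb"));c=cam("wrist",s)
im=cv2.imread("pics/w1.png");h,sa,v=hsv(im)
def roi(y0,y1,x0,x1):
    m=np.zeros(h.shape,bool);m[y0:y1,x0:x1]=1;return m
for b in blobs((h>10)&(h<30)&(sa>100)&(v>70)&roi(180,250,335,375),5): print("brass",b,onz(c,b[0],.0745))
r=(h<3)|(h>177)
for y in (70,100,135): print(y,[(x,im[y,x].tolist()) for x in range(262,280,2)])
for b in blobs((h>5)&(h<25)&(sa>100)&(v>60)&roi(385,410,280,305),5): print("cap",b,onz(c,b[0],.134))
m=((sa<70)&roi(300,375,268,322))
k=max(cv2.findContours(m.astype(np.uint8),0,2)[0],key=cv2.contourArea);print(cv2.boundingRect(k))
# box panel corner edges at z=.062
for p in [(318,253),(429,254)]: print(onz(c,p,.062))
O=np.array([.5682,-.0112]);a=.244
for nm,P in [("red",(-.022,-.045,.0745)),("blk",(-.022,-.092,.0745)),("barL",(-.11,.092,.084)),("barR",(-.11,.008,.084)),("c",(-.065,-.12,.062)),("c2",(.075,-.12,.062))]:
    x=O+[np.cos(a)*P[0]-np.sin(a)*P[1],np.sin(a)*P[0]+np.cos(a)*P[1]]
    print(nm,np.round(x,4),proj(c,[*x,P[2]]),proj(cam("top"),[*x,P[2]]))
H=[.5404,-.2911]
for z in (.134,.06,.006): print(proj(c,[*H,z]),proj(cam("scene"),[*H,z]),proj(cam("top"),[*H,z]))
E
python3 - <<'E'
import cv2
a=cv2.imread("pics/w1.png")[295:415,230:350];cv2.imwrite("pics/w1c.png",cv2.resize(a,None,fx=5,fy=5,interpolation=2))
E
```

```text
brass ((np.float64(353.6), np.float64(196.1)), 92, (np.int32(349), np.int32(191), np.int32(11), np.int32(11))) [ 0.56070389 -0.06037295  0.0745    ]
brass ((np.float64(351.9), np.float64(235.9)), 103, (np.int32(347), np.int32(231), np.int32(11), np.int32(11))) [ 0.57142376 -0.10535122  0.0745    ]
70 [(262, [66, 47, 239]), (264, [61, 45, 232]), (266, [37, 37, 196]), (268, [48, 53, 233]), (270, [58, 61, 241]), (272, [43, 47, 230]), (274, [33, 36, 191]), (276, [58, 42, 223]), (278, [59, 42, 226])]
100 [(262, [67, 48, 240]), (264, [68, 50, 240]), (266, [45, 40, 210]), (268, [45, 47, 226]), (270, [55, 62, 242]), (272, [52, 55, 238]), (274, [39, 42, 214]), (276, [33, 31, 156]), (278, [40, 31, 152])]
135 [(262, [63, 44, 240]), (264, [64, 49, 240]), (266, [59, 45, 234]), (268, [42, 43, 212]), (270, [46, 51, 236]), (272, [58, 64, 243]), (274, [43, 46, 227]), (276, [34, 36, 182]), (278, [37, 28, 148])]
cap ((np.float64(289.3), np.float64(395.7)), 118, (np.int32(284), np.int32(390), np.int32(12), np.int32(13))) [ 0.54312293 -0.28925155  0.134     ]
(273, 316, 45, 56)
[ 0.53958705 -0.13900974  0.062     ]
[ 0.67024228 -0.10776664  0.062     ]
red [ 0.5577 -0.0602] [[351.08149814 195.29481491]] [[346.82524966 219.0195195 ]]
blk [ 0.5691 -0.1058] [[349.84446482 235.78253593]] [[368.27633633 213.42555399]]
barL [0.4392 0.0515] [[266.45632354  57.00004867]] [[294.29459288 275.68261119]]
barR [ 0.4595 -0.03  ] [[269.69181421 146.35369428]] [[333.36396668 265.45816411]]
c [ 0.5341 -0.1433] [[312.75517444 255.25990108]] [[385.61588874 230.22101622]]
c2 [ 0.67   -0.1095] [[428.30141663 255.28578547]] [[368.49325184 167.93313353]]
[[286.59830868 396.54199852]] [[403.80845609 191.00013424]] [[465.71831155 222.3772281 ]]
[[290.68744209 357.7187192 ]] [[401.16751879 217.53177363]] [[454.87370661 226.52213503]]
[[292.97282812 336.00184386]] [[399.3201453  235.97524834]] [[447.93728892 229.17425809]]
```

View pics/w1c.png

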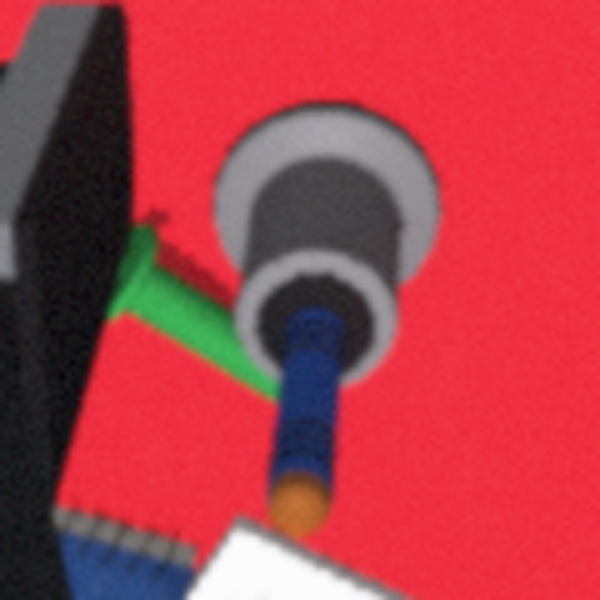

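>>> carry_out(moves=[[0.005,-0.04,-0.01,0,0,0,0.05],[0.01,-0.09,-0.03,0,0,0,0.05],[0.016,-0.14,-0.05,0,0,0,0.05],[0.02,-0.18,-0.07,0,0,0,0.05],[0.022,-0.21,-0.08,0,0,0,0.05],[0.022,-0.21,-0.08,0,0,0,0.05],[0.022,-0.21,-0.08,0,0,0,0.05]])

```text
t: 3.2
eef_pos: [0.5427, -0.2871, 0.2513]
ee_rot: [-1.929, -2.479, -0.002]
ft_force: [0.6, 0.3, -0.2]
opening: 0.585
```

```bash
python3 - <<'E'
from h import *
import pickle
s=read_state();print(s["eef_pos"],s["ee_rot"])
im=cams.read_camera("wrist")[:,:,::-1].copy();cv2.imwrite("pics/w2.png",im);pickle.dump(s,open("s2.pkl","wb"))
E
```

```text
[ 0.54269051 -0.28714246  0.25126509] [-1.92902591e+00 -2.47870151e+00 -2.40607699e-03]
```

View pics/w2.png

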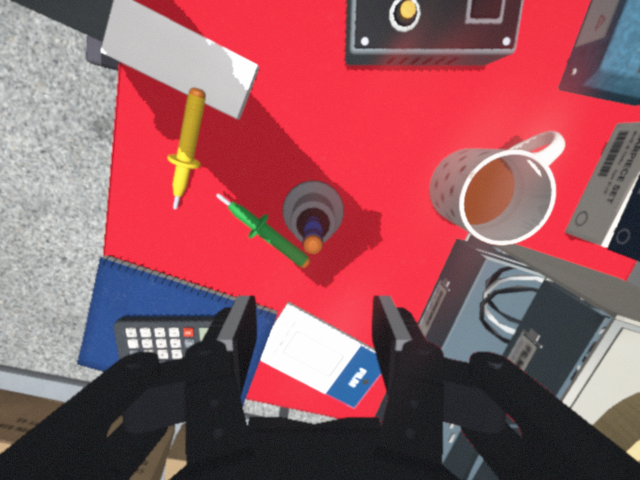

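```bash
python3 - <<'E'
from h import *
import pickle
a=cams.read_camera("top")[:,:,::-1].copy();cv2.imwrite("pics/t2.png",a)
b=cams.read_camera("scene")[:,:,::-1].copy();cv2.imwrite("pics/sc2.png",b)
cv2.imwrite("pics/c2.png",np.hstack([cv2.resize(a[160:340,380:560],(400,400)),cv2.resize(b[170:270,380:480],(400,400))]))
s=pickle.load(open("s2.pkl","rb"));c=cam("wrist",s)
im=cv2.imread("pics/w2.png");h,sa,v=hsv(im)
def roi(y0,y1,x0,x1):
    m=np.zeros(h.shape,bool);m[y0:y1,x0:x1]=1;return m
for b in blobs((h>5)&(h<25)&(sa>100)&(v>60)&roi(225,265,298,330),5): print("cap",b,onz(c,b[0],.134))
for z in (.134,.06,.006):print(proj(c,[.542,-.29,z]))
E
```

```text
cap ((np.float64(312.4), np.float64(244.2)), 286, (np.int32(303), np.int32(235), np.int32(20), np.int32(19))) [ 0.54300535 -0.29149964  0.134     ]
cap ((np.float64(305.9), np.float64(258.9)), 42, (np.int32(298), np.int32(248), np.int32(12), np.int32(17))) [ 0.541063   -0.30416671  0.134     ]
[[311.59978072 242.04970005]]
[[312.01163307 220.1482585 ]]
[[312.21851232 209.14095514]]
```

View pics/c2.png

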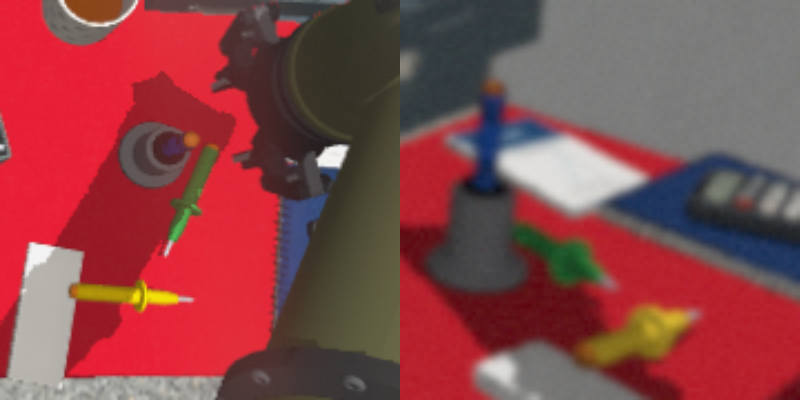

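```bash
python3 - <<'E'
from h import *
a=cv2.imread("pics/w2.png")[170:270,260:360]
a=cv2.convertScaleAbs(a,alpha=1.8,beta=10)
cv2.imwrite("pics/w2c.png",cv2.resize(a,(600,600),interpolation=2))
E
```

```text
(no output)
```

View pics/w2c.png

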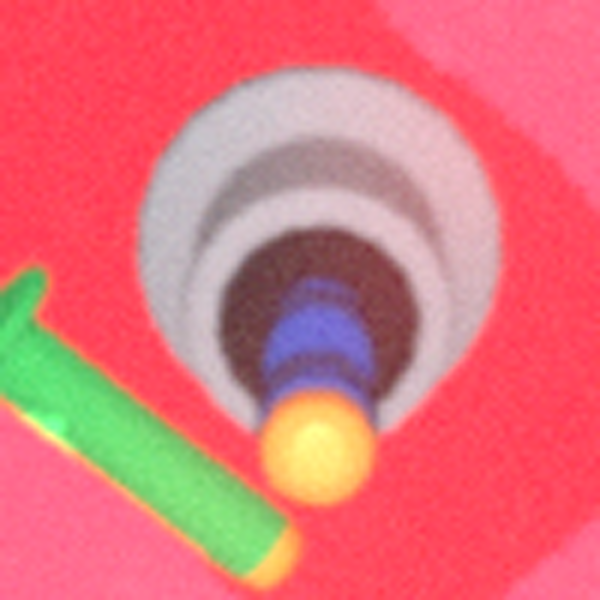

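```bash
python3 - <<'E'
from h import *
s=read_state();print(s["eef_pos"],s["ee_rot"],s["ft_force"])
E
```

```text
[ 0.54245122 -0.28769034  0.25183454] [1.92949637e+00 2.47866355e+00 1.79267330e-03] [ 0.11018564  0.45780354 -0.21513011]
```

>>> carry_out(moves=[[0.0,-0.004,-0.03,0,0,0,0.05],[0.0,-0.004,-0.07,0,0,0,0.05],[0.0,-0.004,-0.11,0,0,0,0.05],[0.0,-0.004,-0.14,0,0,0,0.05],[0.0,-0.004,-0.16,0,0,0,0.05],[0.0,-0.004,-0.17,0,0,0,0.05],[0.0,-0.004,-0.175,0,0,0,0.05],[0.0,-0.004,-0.175,0,0,0,0.05]])

```text
t: 4.35
eef_pos: [0.542, -0.2935, 0.0768]
ee_rot: [1.933, 2.476, 0.0]
ft_force: [0.7, 0.3, 0.1]
opening: 0.582
```

```bash
python3 - <<'E'
from h import *
s=read_state();print(s["eef_pos"],s["ee_rot"],s["ft_force"])
im=cams.read_camera("wrist")[:,:,::-1].copy();cv2.imwrite("pics/w3.png",im)
E
```

```text
[ 0.54199262 -0.29353507  0.07678973] [1.93255003e+00 2.47595937e+00 4.25137601e-04] [0.66444775 0.270535   0.10236067]
```

View pics/w3.png

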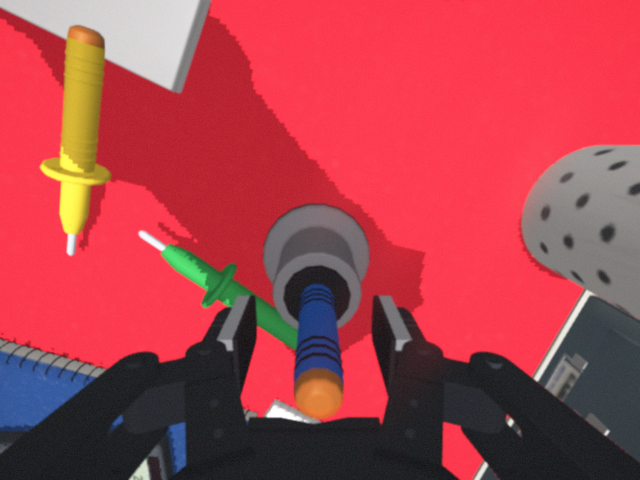

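>>> carry_out(moves=[[0,0,0,0,0,0,0.0],[0,0,0,0,0,0,0.0],[0,0,0,0,0,0,0.0],[0,0,0,0,0,0,0.0],[0,0,0,0,0,0,0.0],[0,0,0,0,0,0,0.0]])

```text
t: 5.15
eef_pos: [0.5419, -0.2938, 0.0768]
ee_rot: [1.933, 2.476, 0.0]
ft_force: [-0.5, 1.4, 5.7]
opening: 0.173
```

>>> carry_out(moves=[[0,0,0.01,0,0,0,0.0],[0,0,0.025,0,0,0,0.0],[0,0,0.05,0,0,0,0.0],[0,0,0.08,0,0,0,0.0],[0,0,0.1,0,0,0,0.0],[0,0,0.1,0,0,0,0.0],[0,0,0.1,0,0,0,0.0]])

```text
t: 6.02
eef_pos: [0.5413, -0.2933, 0.1758]
ee_rot: [-1.933, -2.476, 0.0]
ft_force: [0.5, 0.6, -0.3]
opening: 0.168
```

```bash
python3 - <<'E'
from h import *
import pickle
s=read_state();print(s["eef_pos"],s["ee_rot"],s["ft_force"],s["opening"])
im=cams.read_camera("wrist")[:,:,::-1].copy();cv2.imwrite("pics/w4.png",im);pickle.dump(s,open("s4.pkl","wb"))
b=cams.read_camera("scene")[:,:,::-1].copy()
cv2.imwrite("pics/w4b.png",np.hstack([im[140:480,150:490],cv2.resize(b[130:270,340:480],(340,340))]))
E
```

```text
[ 0.54127362 -0.2933131   0.17580567] [-1.93276181e+00 -2.47565398e+00  8.72026152e-05] [ 0.50967194  0.64830925 -0.33218466] 0.16762811986407475
```

View pics/w4b.png

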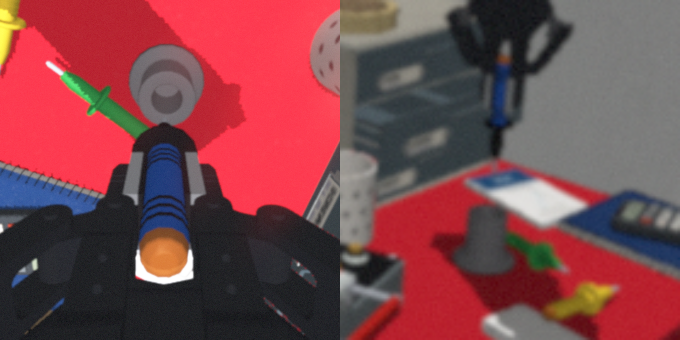

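```bash
python3 - <<'E'
from h import *
import pickle
a=cv2.imread("pics/w4.png")[170:310,250:390]
cv2.imwrite("pics/w4c.png",cv2.resize(cv2.convertScaleAbs(a,alpha=1.8,beta=15),(600,600),interpolation=2))
s=pickle.load(open("s4.pkl","rb"));c=cam("wrist",s)
T=R.from_rotvec(s["ee_rot"]).as_matrix()
P=lambda d:s["eef_pos"]+T@np.array([0,0,d])
for nm,d in (("grip",-.019),("disc",.017),("tip",.069),("cap",-.057)): print(nm,P(d),proj(c,P(d)))
print(onz(c,(317,237),.06))
E
```

```text
grip [ 0.5412866  -0.2933219   0.19480566] [[313.21206999 334.48528635]]
disc [ 0.541262   -0.29330523  0.15880567] [[313.34378789 295.12458334]]
tip [ 0.54122647 -0.29328115  0.10680569] [[313.4622009  259.70879013]]
cap [ 0.54131256 -0.29333949  0.23280565] [[312.97641361 404.81649584]]
[ 0.54332666 -0.2910678   0.06      ]
```

View pics/w4c.png

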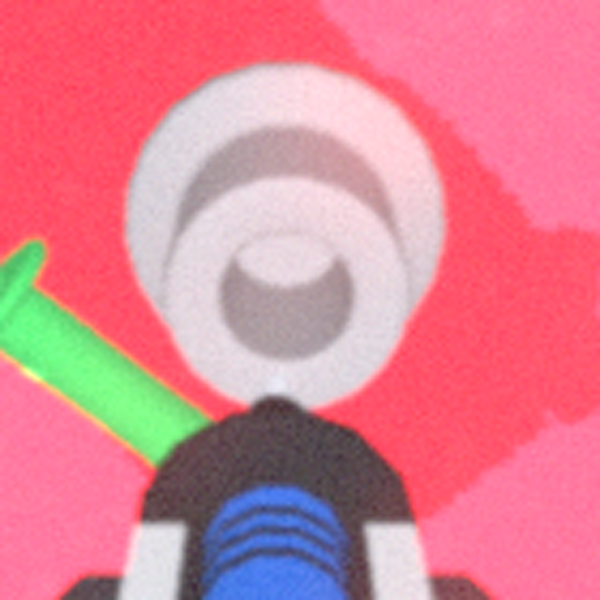

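>>> carry_out(moves=[[0.003,0.03,0,0,0,0,0.0],[0.006,0.07,0,0,0,0,0.0],[0.01,0.12,0,0,0,0,0.0],[0.014,0.165,0,0,0,0,0.0],[0.017,0.205,0,0,0,0,0.0],[0.019,0.225,-0.003,0,0,0,0.0],[0.019,0.233,-0.008,0,0,0,0.0],[0.019,0.233,-0.012,0,0,0,0.0],[0.019,0.233,-0.012,0,0,0,0.0]])

```text
t: 7.25
eef_pos: [0.5601, -0.0626, 0.1638]
ee_rot: [-1.936, -2.474, 0.002]
ft_force: [-0.1, 0.3, -1.7]
opening: 0.168
```

```bash
cat > look.py <<'E'
from h import *
import pickle,sys
n=sys.argv[1]
s=read_state();print(s["t"],s["eef_pos"],s["ee_rot"],s["ft_force"],s["opening"])
im=cams.read_camera("wrist")[:,:,::-1].copy();cv2.imwrite(f"pics/{n}.png",im);pickle.dump(s,open(n+".pkl","wb"))
x0,y0,w=map(int,sys.argv[2:5])
a=im[y0:y0+w,x0:x0+w];cv2.imwrite(f"pics/{n}c.png",cv2.resize(cv2.convertScaleAbs(a,alpha=1.5,beta=10),(600,600),interpolation=2))
c=cam("wrist",s);T=R.from_rotvec(s["ee_rot"]).as_matrix()
p=s["eef_pos"]+T@np.array([0,0,.069]);print("tip",p,proj(c,p))
E
python3 look.py w5 240 160 160
```

```text
7.25 [ 0.56014861 -0.06257023  0.16377773] [-1.93625440e+00 -2.47372703e+00  2.18486173e-03] [-0.11791739  0.30198456 -1.70939113] 0.16847225307327285
tip [ 0.56007913 -0.06263773  0.0947778 ] [[313.46203846 259.71043588]]
```

View pics/w5c.png

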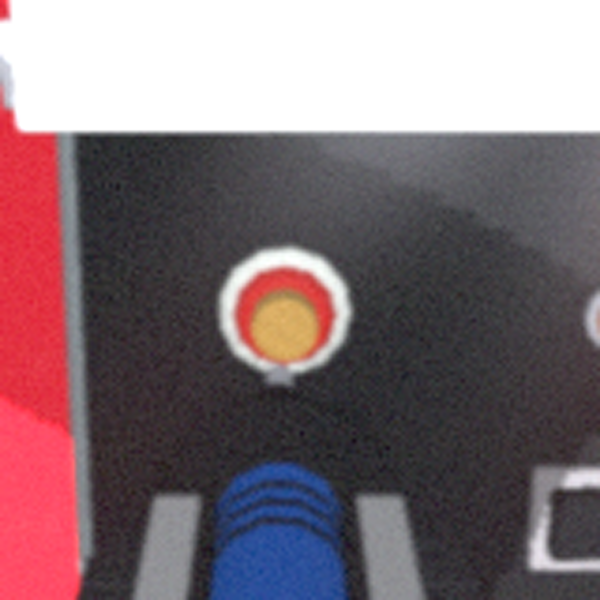

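```bash
python3 - <<'E'
from h import *
import pickle
s=pickle.load(open("w5.pkl","rb"));c=cam("wrist",s)
print(onz(c,(316,247.5),.0745),onz(c,(314.4,259.5),.0948))
E
```

```text
[ 0.56130863 -0.06063399  0.0745    ] [ 0.56061333 -0.06235279  0.0948    ]
```

>>> carry_out(moves=[[0.001,0.002,-0.005,0,0,0,0.0],[0.001,0.002,-0.012,0,0,0,0.0],[0.001,0.002,-0.018,0,0,0,0.0],[0.001,0.002,-0.021,0,0,0,0.0],[0.001,0.002,-0.0235,0,0,0,0.0],[0.001,0.002,-0.0235,0,0,0,0.0],[0.001,0.002,-0.0235,0,0,0,0.0],[0.001,0.002,-0.0235,0,0,0,0.0]])

```text
t: 8.3
eef_pos: [0.5616, -0.0586, 0.141]
ee_rot: [1.933, 2.476, 0.0]
ft_force: [-1.1, -0.1, 1.4]
opening: 0.168
```

```bash
python3 look.py w6 240 160 160
```

```text
8.3 [ 0.56164407 -0.05861749  0.14095447] [1.93315419e+00 2.47617480e+00 1.63600801e-04] [-1.09175536 -0.11701211  1.40435165] 0.16779969256641547
tip [ 0.56165782 -0.05861911  0.07195447] [[313.46194942 259.71037015]]
```

View pics/w6c.png

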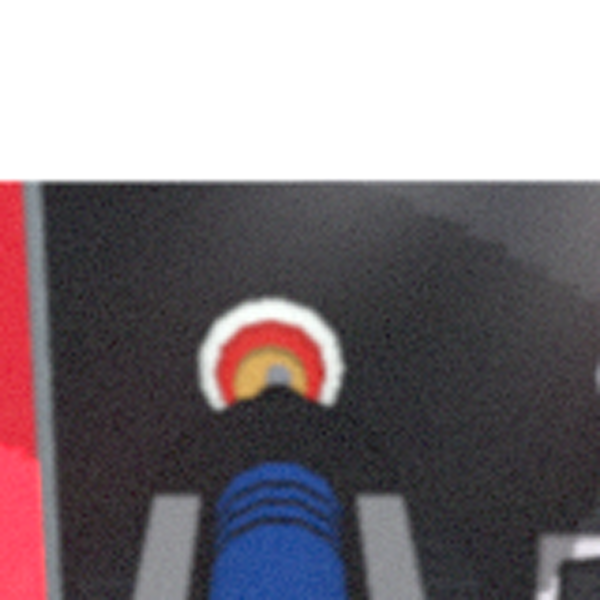

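>>> carry_out(moves=[[0,0,0,0,0,0,0.0],[0,0,0.004,0,0,0,0.0],[0,0,0.012,0,0,0,0.0],[0,0,0.02,0,0,0,0.0],[0.003,-0.012,0.02,0,0,0,0.0],[0.006,-0.03,0.02,0,0,0,0.0],[0.01,-0.044,0.02,0,0,0,0.0],[0.01,-0.0475,0.02,0,0,0,0.0],[0.01,-0.0475,0.015,0,0,0,0.0],[0.01,-0.0475,0.012,0,0,0,0.0]])

```text
t: 9.6
eef_pos: [0.5713, -0.1054, 0.1522]
ee_rot: [-1.932, -2.476, -0.0]
ft_force: [-0.2, -0.1, -1.1]
opening: 0.167
```

```bash
python3 look.py w7 240 160 160
```

```text
9.6 [ 0.5713471  -0.10535931  0.15216065] [-1.93182525e+00 -2.47608890e+00 -4.79846154e-05] [-0.19100913 -0.10724356 -1.06700792] 0.16747808845399467
tip [ 0.5712909  -0.10531279  0.08316069] [[313.46178178 259.70924496]]
```

View pics/w7c.png

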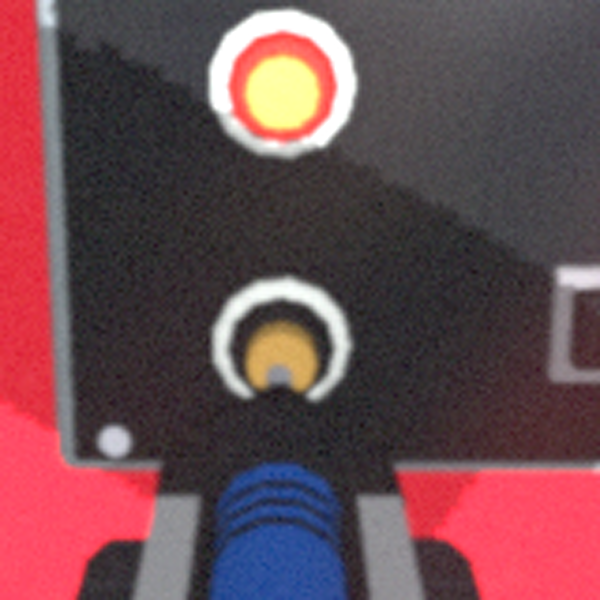

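>>> carry_out(moves=[[0,0,-0.004,0,0,0,0.0],[0,0,-0.008,0,0,0,0.0],[0,0,-0.0115,0,0,0,0.0],[0,0,-0.0115,0,0,0,0.0],[0,0,-0.0115,0,0,0,0.0],[0,0,-0.0115,0,0,0,0.0],[0,0,-0.0115,0,0,0,0.0]])

```text
t: 10.52
eef_pos: [0.5717, -0.106, 0.1414]
ee_rot: [1.933, 2.476, 0.0]
ft_force: [-0.3, 0.7, 1.6]
opening: 0.169
```

```bash
python3 look.py w8 240 160 160
```

```text
10.525 [ 0.57166045 -0.10602649  0.14140331] [1.93324692e+00 2.47623740e+00 3.18896940e-04] [-0.25349426  0.69109327  1.61133702] 0.16871190272418998
tip [ 0.57167261 -0.10601822  0.07240331] [[313.46197298 259.71018262]]
```

View pics/w8c.png

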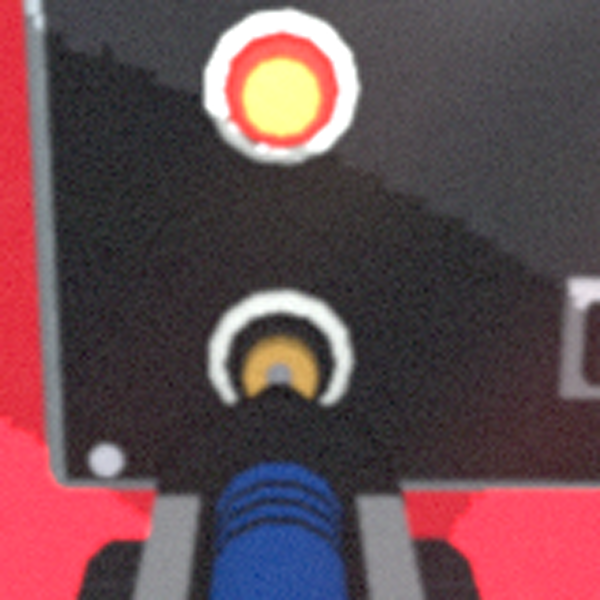

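>>> carry_out(moves=[[0,0,0,0,0,0,0.0],[0,0,0.006,0,0,0,0.0],[0,0,0.018,0,0,0,0.0],[-0.004,-0.02,0.03,0,0,0,0.0],[-0.01,-0.06,0.036,0,0,0,0.0],[-0.017,-0.1,0.036,0,0,0,0.0],[-0.023,-0.14,0.036,0,0,0,0.0],[-0.028,-0.17,0.036,0,0,0,0.0],[-0.029,-0.187,0.036,0,0,0,0.0],[-0.029,-0.187,0.034,0,0,0,0.0],[-0.029,-0.187,0.03,0,0,0,0.0],[-0.029,-0.187,0.03,0,0,0,0.0]])

```text
t: 12.08
eef_pos: [0.543, -0.2913, 0.1707]
ee_rot: [-1.93, -2.477, -0.001]
ft_force: [0.1, 0.9, -0.4]
opening: 0.17
```

```bash
python3 look.py w9 240 160 160
```

```text
12.075 [ 0.54295793 -0.29130641  0.1707469 ] [-1.92969929e+00 -2.47740947e+00 -8.12903116e-04] [ 0.12918192  0.9224123  -0.43424971] 0.17017696434796545
tip [ 0.5429079  -0.29122216  0.10174697] [[313.46191244 259.7090953 ]]
```

View pics/w9c.png

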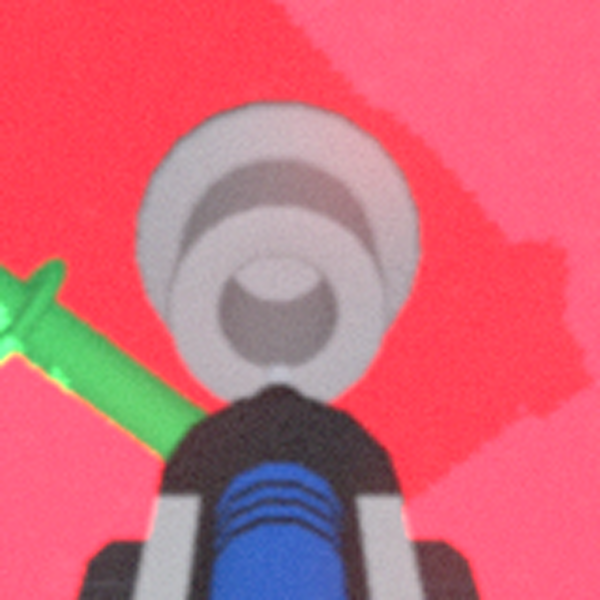

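```bash
python3 - <<'E'
from h import *
import pickle
s=pickle.load(open("w9.pkl","rb"));c=cam("wrist",s)
print(onz(c,(314.1,243.5),.06),onz(c,(314.4,259),.1017))
s=read_state();print(s["eef_pos"])
E
```

```text
[ 0.54377223 -0.2929688   0.06      ] [ 0.54336554 -0.29063832  0.1017    ]
[ 0.54298397 -0.29160154  0.17099863]
```

>>> carry_out(moves=[[0,-0.002,-0.005,0,0,0,0.0],[0,-0.002,-0.015,0,0,0,0.0],[0,-0.002,-0.03,0,0,0,0.0],[0,-0.002,-0.045,0,0,0,0.0],[0,-0.002,-0.06,0,0,0,0.0],[0,-0.002,-0.075,0,0,0,0.0],[0,-0.002,-0.086,0,0,0,0.0],[0,-0.002,-0.092,0,0,0,0.0],[0,-0.002,-0.0935,0,0,0,0.0],[0,-0.002,-0.0935,0,0,0,0.0]])

```text
t: 13.38
eef_pos: [0.5428, -0.2953, 0.0781]
ee_rot: [1.933, 2.476, 0.0]
ft_force: [1.0, 0.3, 0.2]
opening: 0.174
```

```bash
python3 look.py w10 240 160 200
```

```text
13.375 [ 0.54284702 -0.29525144  0.07809039] [1.93299454e+00 2.47577748e+00 1.73262554e-04] [0.97256878 0.30698988 0.23594153] 0.17432732941994888
tip [ 0.54288341 -0.29527019  0.0090904 ] [[313.46203856 259.71024979]]
```

View pics/w10c.png

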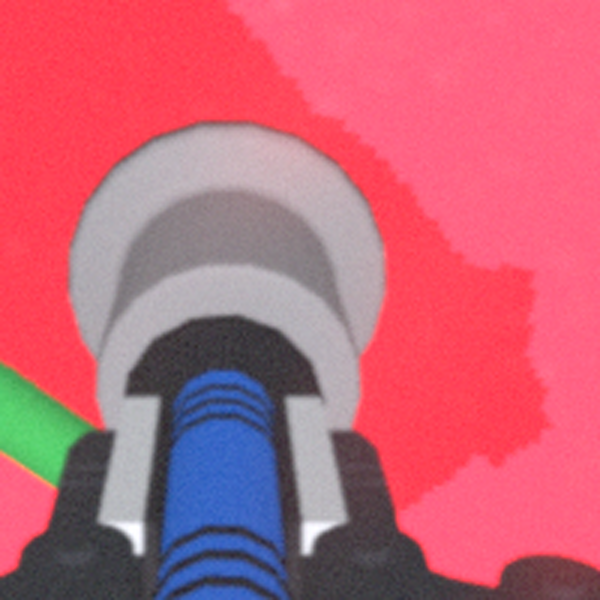

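>>> carry_out(moves=[[0,0.0015,-0.0012,0,0,0,0.0],[0,0.0015,-0.0012,0,0,0,0.0],[0,0.0015,-0.0012,0,0,0,0.05],[0,0.0015,-0.0012,0,0,0,0.05],[0,0.0015,-0.0012,0,0,0,0.05],[0,0.0015,-0.0012,0,0,0,0.05],[0,0.0015,-0.0012,0,0,0,0.05]])

```text
t: 14.3
eef_pos: [0.5426, -0.2936, 0.0766]
ee_rot: [-1.933, -2.476, 0.0]
ft_force: [0.4, -0.2, 0.2]
opening: 0.587
```

```bash
python3 look.py w11 200 160 300
```

```text
14.3 [ 0.5425936  -0.29363567  0.07655086] [-1.93334759e+00 -2.47615001e+00  4.40446632e-05] [ 0.41775067 -0.1545508   0.22720783] 0.587234226874167
tip [ 0.54258849 -0.29363413  0.00755086] [[313.46209683 259.70981803]]
```

View pics/w11c.png

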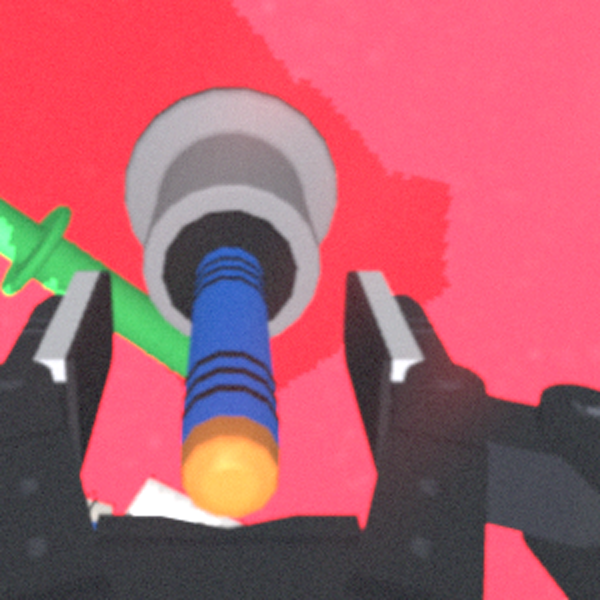

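>>> carry_out(moves=[[0,0,0.01,0,0,0,0.05],[0,0,0.04,0,0,0,0.05],[0,0,0.08,0,0,0,0.05],[0,0,0.12,0,0,0,0.05],[0,0,0.155,0,0,0,0.05],[-0.01,0.03,0.17,0,0,0,0.05],[-0.022,0.08,0.17,0,0,0,0.05],[-0.038,0.13,0.165,0,0,0,0.045],[-0.055,0.18,0.16,0,0,0,0.04],[-0.07,0.23,0.155,0,0,0,0.035],[-0.082,0.275,0.15,0,0,0,0.035],[-0.09,0.303,0.143,0,0,0,0.035],[-0.09,0.303,0.143,0,0,0,0.035],[-0.09,0.303,0.143,0,0,0,0.035]])

```text
t: 16.1
eef_pos: [0.453, 0.0086, 0.2202]
ee_rot: [1.933, 2.475, 0.001]
ft_force: [0.8, 0.2, -0.8]
opening: 0.412
```

```bash
python3 look.py w12 180 180 300; python3 - <<'E'
from h import *
import pickle
b=cams.read_camera("scene")[:,:,::-1];cv2.imwrite("pics/sc12.png",cv2.resize(b[170:300,260:480],None,fx=3.4,fy=3.4))
s=pickle.load(open("w12.pkl","rb"));c=cam("wrist",s)
print(proj(c,[.4522,.0107,.084]))
im=cv2.imread("pics/w12.png")
p=proj(c,[.4522,.0107,.084])[0].astype(int)
for y in (p[1]-20,p[1],p[1]+20):print(y,[(x,im[y,x].tolist()) for x in range(p[0]-22,p[0]+23,2)])
E
```

```text
16.1 [0.45301091 0.00859839 0.22022676] [1.93327097e+00 2.47482701e+00 6.06321114e-04] [ 0.76904741  0.23944677 -0.81434878] 0.4115780778547906
tip [0.45309049 0.00857004 0.15122681] [[313.46240501 259.71127443]]
[[313.03895853 229.26132127]]
209 [(291, [40, 27, 159]), (293, [42, 32, 161]), (295, [39, 29, 157]), (297, [43, 26, 160]), (299, [43, 33, 161]), (301, [42, 33, 160]), (303, [44, 37, 160]), (305, [47, 34, 163]), (307, [31, 25, 139]), (309, [38, 38, 144]), (311, [31, 34, 151]), (313, [36, 37, 159]), (315, [36, 37, 159]), (317, [36, 37, 154]), (319, [34, 36, 140]), (321, [40, 32, 148]), (323, [47, 37, 163]), (325, [47, 36, 161]), (327, [51, 40, 163]), (329, [49, 42, 162]), (331, [51, 41, 163]), (333, [50, 40, 162]), (335, [50, 41, 160])]
229 [(291, [47, 33, 162]), (293, [43, 32, 160]), (295, [41, 33, 161]), (297, [41, 26, 156]), (299, [41, 30, 158]), (301, [47, 36, 162]), (303, [37, 25, 157]), (305, [41, 29, 159]), (307, [35, 32, 140]), (309, [26, 26, 137]), (311, [37, 36, 154]), (313, [38, 39, 160]), (315, [30, 30, 155]), (317, [34, 35, 150]), (319, [35, 34, 136]), (321, [45, 37, 150]), (323, [45, 36, 160]), (325, [45, 33, 159]), (327, [49, 39, 160]), (329, [48, 41, 162]), (331, [45, 38, 160]), (333, [47, 39, 159]), (335, [47, 36, 161])]
249 [(291, [40, 28, 158]), (293, [40, 28, 158]), (295, [44, 36, 163]), (297, [43, 33, 162]), (299, [42, 31, 160]), (301, [45, 35, 160]), (303, [43, 33, 160]), (305, [44, 37, 161]), (307, [32, 31, 136]), (309, [25, 28, 138]), (311, [30, 30, 153]), (313, [31, 31, 157]), (315, [30, 32, 154]), (317, [32, 31, 148]), (319, [31, 28, 133]), (321, [41, 35, 150]), (323, [44, 32, 159]), (325, [47, 38, 161]), (327, [44, 36, 160]), (329, [50, 39, 162]), (331, [46, 35, 160]), (333, [44, 31, 159]), (335, [39, 31, 157])]
```

View pics/w12.png

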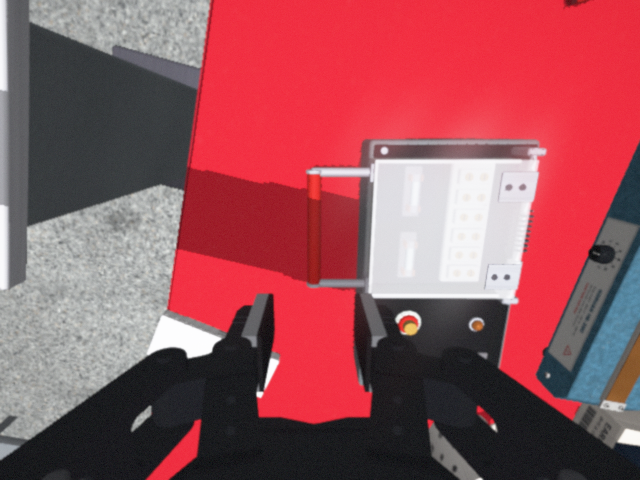

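View pics/sc12.png

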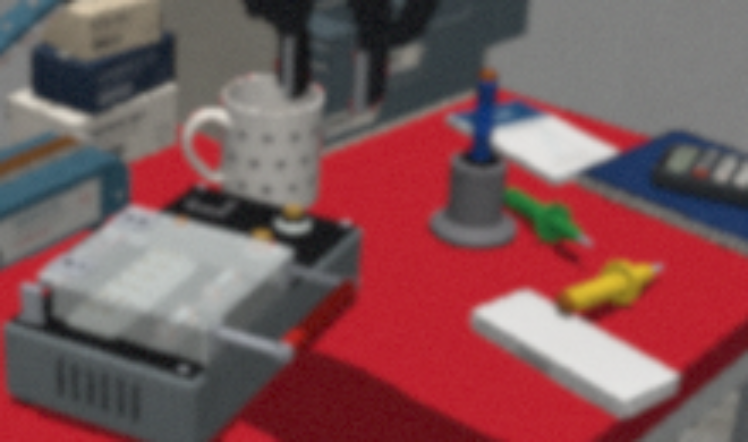

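>>> carry_out(moves=[[0,0.002,-0.03,0,0,0,0.035],[0,0.002,-0.07,0,0,0,0.035],[0,0.002,-0.1,0,0,0,0.035],[0,0.002,-0.125,0,0,0,0.035],[0,0.002,-0.145,0,0,0,0.035],[0,0.002,-0.155,0,0,0,0.035],[0,0.002,-0.155,0,0,0,0.035]])

```text
t: 17.08
eef_pos: [0.4526, 0.0107, 0.0643]
ee_rot: [-1.935, -2.475, 0.001]
ft_force: [-0.9, -0.0, -0.3]
opening: 0.41
```

```bash
python3 look.py w13 150 150 330
```

```text
17.075 [0.45260072 0.01073993 0.06431172] [-1.93451077e+00 -2.47467881e+00  1.21188292e-03] [-0.89548139 -0.04852807 -0.2934626 ] 0.40964896976774806
tip [ 0.45253993  0.01071987 -0.00468825] [[313.46230314 259.71075052]]
```

View pics/w13c.png

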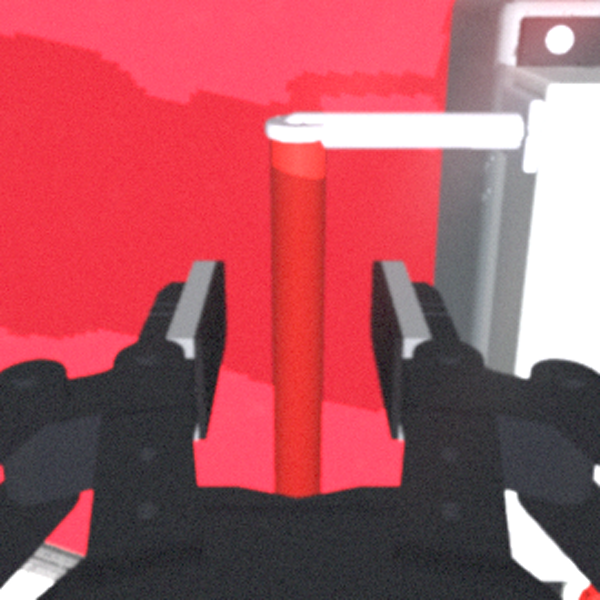

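Bar is centred between the pads. Close on it.

>>> carry_out(moves=[[0,0,0,0,0,0,0.0],[0,0,0,0,0,0,0.0],[0,0,0,0,0,0,0.0],[0,0,0,0,0,0,0.0],[0,0,0,0,0,0,0.0],[0,0,0,0,0,0,0.0]])

```text
t: 17.88
eef_pos: [0.4525, 0.0112, 0.0647]
ee_rot: [-1.934, -2.476, 0.0]
ft_force: [-3.2, -2.7, 5.4]
opening: 0.107
```

```bash
python3 - <<'E'
from h import *
s=read_state();print(s["eef_pos"],s["ft_force"],s["opening"])
a=.245
for d in (5,10,15,20,25,30,35,40,45,50,55,60,65):
    t=np.radians(d); dx=.165*(1-np.cos(t)); dz=.165*np.sin(t)
    print(d,np.round([dx*np.cos(a),dx*np.sin(a),dz],4))
E
```

```text
[0.45248345 0.01118092 0.06469151] [-3.20241543 -2.70287918  5.35406222] 0.10717097098474712
5 [0.0006 0.0002 0.0144]
10 [0.0024 0.0006 0.0287]
15 [0.0055 0.0014 0.0427]
20 [0.0097 0.0024 0.0564]
25 [0.015  0.0037 0.0697]
30 [0.0214 0.0054 0.0825]
35 [0.0289 0.0072 0.0946]
40 [0.0374 0.0094 0.1061]
45 [0.0469 0.0117 0.1167]
50 [0.0572 0.0143 0.1264]
55 [0.0683 0.0171 0.1352]
60 [0.08   0.02   0.1429]
65 [0.0924 0.0231 0.1495]
```

>>> carry_out(moves=[[0,0,0.004,0,0,0,0.0],[0.0006,0,0.0144,0,0,0,0.0],[0.0015,0.0003,0.022,0,0,0,0.0],[0.0024,0.0006,0.0287,0,0,0,0.0],[0.004,0.001,0.036,0,0,0,0.0],[0.0055,0.0014,0.0427,0,0,0,0.0],[0.0076,0.002,0.05,0,0,0,0.0],[0.0097,0.0024,0.0564,0,0,0,0.0],[0.0125,0.003,0.063,0,0,0,0.0],[0.015,0.0037,0.0697,0,0,0,0.0],[0.0182,0.0045,0.0762,0,0,0,0.0],[0.0214,0.0054,0.0825,0,0,0,0.0],[0.0214,0.0054,0.0825,0,0,0,0.0]])

```text
t: 19.5
eef_pos: [0.4721, 0.0161, 0.1472]
ee_rot: [-1.932, -2.474, 0.005]
ft_force: [-7.2, -5.8, -0.4]
opening: 0.104
```

```bash
python3 look.py w14 150 150 330
```

```text
19.5 [0.47209856 0.01610028 0.14723234] [-1.93225924 -2.4738959   0.00456437] [-7.16363356 -5.83005759 -0.40204677] 0.10414358163539064
tip [0.47183827 0.01604897 0.07823285] [[313.46114297 259.70847239]]
```

View pics/w14c.png

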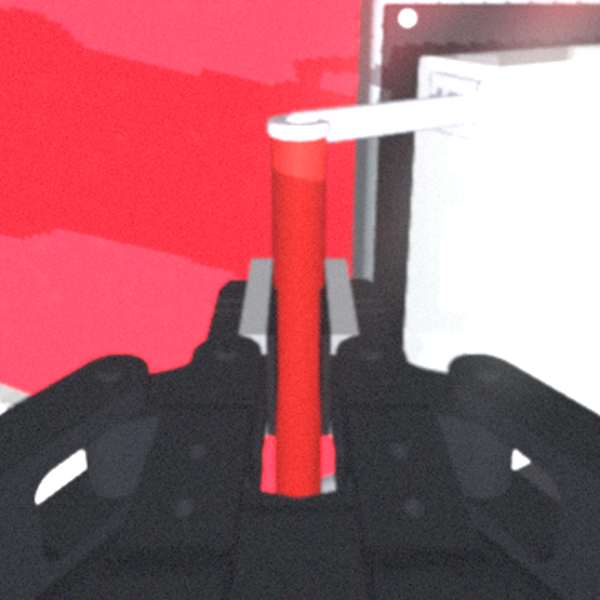

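>>> carry_out(moves=[[0.002,0,0.006,0,0,0,0.0],[0.006,0.0008,0.0121,0,0,0,0.0],[0.01,0.0018,0.018,0,0,0,0.0],[0.015,0.003,0.0236,0,0,0,0.0],[0.0195,0.004,0.029,0,0,0,0.0],[0.0245,0.0053,0.0342,0,0,0,0.0],[0.0295,0.0066,0.0392,0,0,0,0.0],[0.035,0.0079,0.0439,0,0,0,0.0],[0.0405,0.0092,0.0485,0,0,0,0.0],[0.046,0.0107,0.0527,0,0,0,0.0],[0.052,0.0121,0.0567,0,0,0,0.0],[0.0576,0.0136,0.0604,0,0,0,0.0],[0.0576,0.0136,0.0604,0,0,0,0.0],[0.0576,0.0136,0.0604,0,0,0,0.0]])

```text
t: 21.3
eef_pos: [0.5296, 0.0302, 0.2101]
ee_rot: [-1.932, -2.474, 0.001]
ft_force: [-17.0, -3.2, 22.8]
opening: 0.103
```

```bash
python3 look.py w15 150 150 330;python3 - <<'E'
from h import *
b=cams.read_camera("scene")[:,:,::-1];cv2.imwrite("pics/sc15.png",cv2.resize(b[140:320,220:480],None,fx=3,fy=3))
s=read_state();p=s["eef_pos"]-np.array([0,0,-.019]);d=p-np.array([.6123,.0506,.084])
x=np.array([np.cos(.245),np.sin(.245),0]);print(np.degrees(np.arctan2(d[2],-d@x)),np.hypot(d[2],d@x),s["eef_pos"],s["ft_force"])
E
```

```text
21.3 [0.52956939 0.03015721 0.21013798] [-1.93216130e+00 -2.47434054e+00  1.47045567e-03] [-16.99801101  -3.21871772  22.84337391] 0.10300532758082907
tip [0.52940844 0.03020088 0.14113818] [[313.46185295 259.70910526]]
59.55502385061085 0.1683074258262012 [0.52950914 0.03013191 0.21010055] [-16.94854558  -2.83507455  21.80924351]
```

View pics/sc15.png

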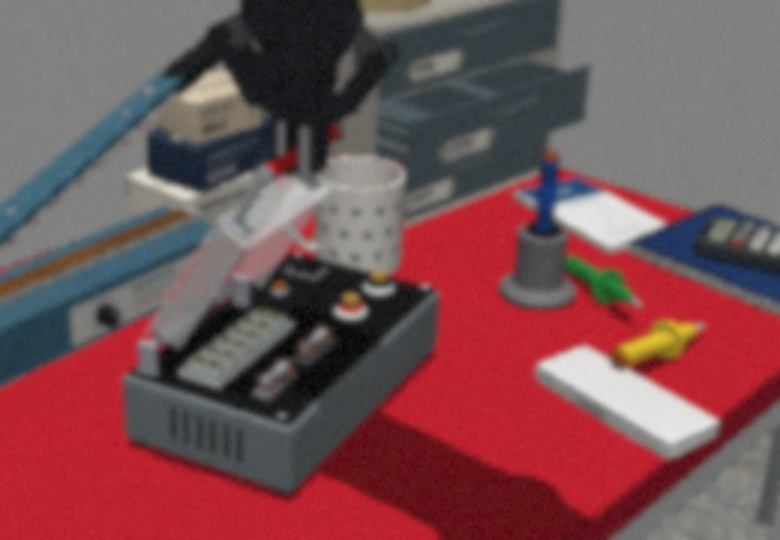

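View pics/w15c.png

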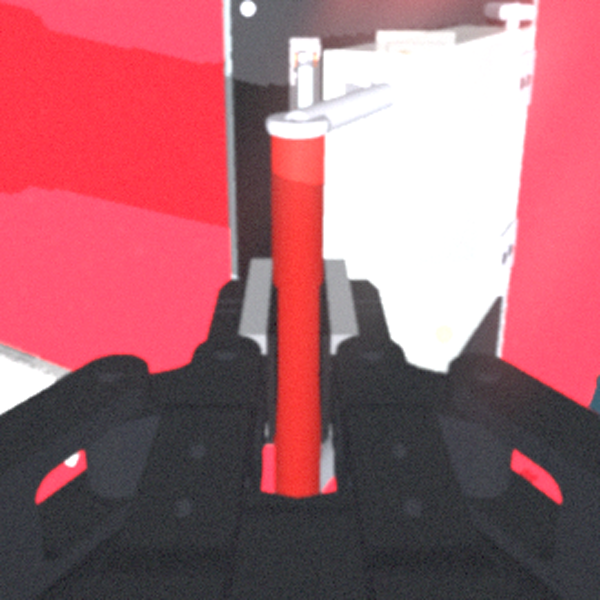

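>>> carry_out(moves=[[-0.0007,-0.0002,0.0013,0,0,0,0.0],[-0.0015,-0.0003,0.0025,0,0,0,0.0],[-0.0015,-0.0003,0.0025,0,0,0,0.0],[-0.0015,-0.0003,0.0025,0,0,0,0.0]])

```text
t: 21.9
eef_pos: [0.5299, 0.0302, 0.2106]
ee_rot: [-1.933, -2.476, -0.0]
ft_force: [-5.8, -1.6, 3.4]
opening: 0.101
```

>>> carry_out(moves=[[-0.0003,0,0.0003,0,0,0,0.0],[-0.0003,0,0.0003,0,0,0,0.0],[-0.0003,0,0.0003,0,0,0,0.0],[-0.0003,0,0.0003,0,0,0,0.0],[-0.0003,0,0.0003,0,0,0,0.0],[-0.0003,0,0.0003,0,0,0,0.0]])

```text
t: 22.65
eef_pos: [0.5298, 0.0302, 0.2106]
ee_rot: [-1.933, -2.476, -0.0]
ft_force: [-4.8, -2.3, 3.1]
opening: 0.105
```

```bash
python3 - <<'E'
from h import *
s=read_state();p=s["eef_pos"]+np.array([0,0,.019]);d=p-np.array([.6123,.0506,.084])
x=np.array([np.cos(.245),np.sin(.245),0]);print(s["t"],np.degrees(np.arctan2(d[2],-d@x)),np.hypot(d[2],d@x),s["eef_pos"],s["ft_force"],np.abs(s["qvel"]).max())
a=cams.read_camera("top")[:,:,::-1];cv2.imwrite("pics/t16.png",a)
E
```

```text
22.65 59.71667954420453 0.16859517907465307 [0.52975808 0.03022721 0.21058908] [-4.83667836 -2.2721712   3.06042249] 0.0017417298656455767
```

View pics/t16.png

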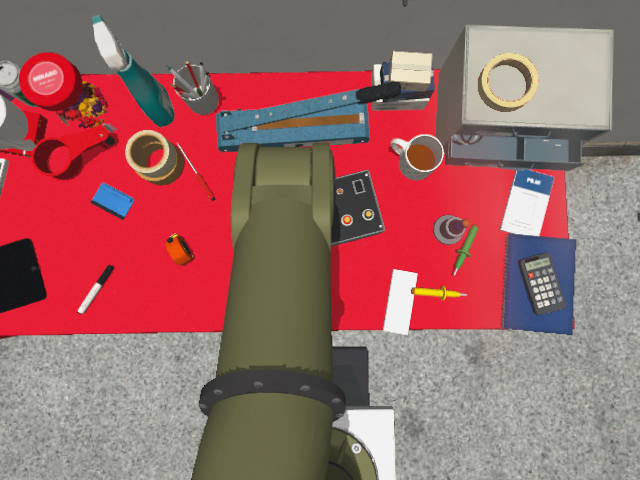

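The top view shows the tester in its holder at (447,229). The tape (179,249), screwdriver (197,172) and carton (401,301) are where they started. The guard is held at about 60° and is steady, so I am handing in.

```bash
python3 -c "
from bench import finish_job
print(finish_job())"
```

```text
the job is handed in; nothing more can be done
None
```

The job is handed in at about 23 s, with the arm still holding the guard open by its red bar.

- **Dead test:** I took the blue tester (black disc) from its holder and pressed its tip on the red stud, then the black one. Each press was about 2–2.5 mm deep, at roughly 2 N, for about half a second or slightly more. The wrist camera showed the tip on each stud: centred on black, about 2 mm off centre on red.
- **Tester back home:** it went back into its holder at the height it was picked up from. The wrist, scene and top views all showed it upright and seated.
- **Guard:** the arm position puts it at about 60°, and 62° if I go by bar height alone. It was steady in the last reading, with about 6 N at the wrist.
- **Things left alone:** the tape measure, screwdriver and carton are unmoved in the last top view.

**Checks that disagreed:**
- The top camera read about 2.7 mm off from the wrist camera in x. I used the wrist camera, and its sightings of the tester's tip and the studs agreed.
- On first reaching 60° the arm was pushing the bar towards the hinge with about 28 N. I eased that off before handing in.
- The green and yellow look-alike testers were upright in the first picture and lying down in the next ones. I had not touched them, and nothing fell off the table.

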